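# Turn the drained well plate over the step

### The arm

A 7-joint arm with a two-finger parallel gripper is mounted at the origin on the work surface. World frame = base frame: x ahead of the robot, y to its left, z up, the work surface at z = 0. Lengths are in m, angles in rad, forces in N, time in s.
With the tool pointing down it reaches from about 0.4 to 0.875 m from the base axis. Payload 6.5 kg.
Tool frame: the origin (TCP) lies at the very end of the fingers, on their centre line; the grasp point (between the pads) lies 19 mm behind it; x points along the fingers, z is the direction in which the jaws open and shut, and the axes are right-handed (so a half turn about x gives the same grasp; the last joint's range is limited). The gripper opens to 85 mm and grips with 20 to 120 N. Pads are 22 mm wide; open, the fingers measure 114 mm over their backs; the gripper's body (76 mm by 85 mm) begins 54 mm behind the grasp point. The pads swing forward as they close: fully open they stand 13 mm farther back than shut.
Start: joints at [-1.312, 0.536, -0.004, 1.538, 0.003, 1.067, -0.071], TCP at [0.207, 0.616, 0.231] pointing down, gripper open.
Joint ranges: [-2.7, 2.7], [-0.37, 2.16], [-1.27, 1.26], [0.24, 2.4], [-1.31, 4.45], [0.19, 1.91], [-2.76, 2.76]. Speed limits (rad/s): [2.39, 2.39, 3.14, 3.14, 3.14, 3.14, 3.14].

### API

Orientations are given as a unit quaternion [x, y, z, w].
In Python, from station import ctrl, optics, workorder gives the robot as it stands.
- The arm moves only by the tool arm_command, never from a script. Its argument "commands" is a list of rows, each a list of 7 numbers: the shift along the tool's x, y, z in cm, then the turn, a rotation vector about the tool's x, y, z in rad, then the gripper's target within -1 to 1 (shut at 1, half-way at 0, fully open at -1). A call has 1 to 20 rows; each row is the pose to reach, as a shift and turn from the pose measured when the call began, along the tool's axes at that moment; what a row does not reach only later rows make up. A row lasts 1/10 s, in which the tool goes at most 50 mm and 8.59 degrees, less where a joint would pass 70% of its speed; a pose out of reach is approached as far as the arm can. A call with a gripper value outside its range is refused whole. The fingers move at their own pace and stop on an object; the grip force is fixed at half the most. Time passes only in rows, so rows that repeat a pose let the fingers close. It gives the time, the measured TCP pose, the force and the opening at its end, in the units of the state.
- ctrl.state(): the state, without advancing time (a new reading comes with each control period).
- optics.grab_frame(name): name is "scene" or "top" or "wrist"; returns a dict with "color" (480x640x3 uint8, red, green, blue), "mtx" (3x3 intrinsics, pixels), "R" (3x3) and "t" (3): a world point X has camera coordinates R X + t. Camera axes: x right, y down, z forward; pixel columns grow to the right and rows downward; lengths in m; the calibration is good to about 2 mm. A picture is of the moment at which its call begins. There is no depth.
- workorder.hand_in(): hands the job in, once; it reports no verdict.
The state is a dict: "t": time; "qpos": joint angles; "qvel": joint speeds; "joint_efforts": joint torques, N m; "position": TCP position; "ee_rot": TCP orientation; "contact_force": force on the tool from outside, world axes, zero at the start; "ft_torque": the same for the moment, N m; "grip_width": finger opening in m.
Only numpy, scipy, OpenCV 4.12 (cv2) and the standard library are available. Lean on these libraries where they do the work, as an engineer would, in place of code of your own. Each camera call takes 0.05 s, during which the arm holds its last target.

### The job

The white well plate lies upside down on the lower, grooved level of the draining stand, with one long edge hanging free off its side. With the outside of your fingers, without ever pinching it or lifting it off the stand, push the plate against the step and tip its free edge up and over, so that it falls right side up on the upper level; then push it along until it sits square and fully home against the low fence. Use no more than a gentle push, leave the tube rack, the bottle and the jar where they are, and finish clear of everything.

Things in the scene. Friction and masses are not known exactly. Their poses are not given: they have to be found in the camera images.
- stand: Fixed two-level metal stand, 200 mm wide (its y). Origin on the bench below the step's top edge, mid-width; x points from the lower level to the fence, roughly to the robot's left (up to 20 degrees off); z up. Lower level: x -72 to 0 mm, top 25 mm above the bench; its open side at x = -72 drops straight to the bench. Upper level: x 0 to 108 mm, top 36 mm above the bench.
- step (a point): Middle of the step's top edge (stand x = 0, y = 0, 36 mm above the bench). The step's upright face, 11 mm tall, faces the lower level.
- fence (a point): Foot of the fence's inner face, mid-width (stand x = 108 mm, 36 mm above the bench). The fence is 10 mm thick, rises 12 mm above the upper level and spans the full width.
- plate: Loose white 24-well plate, 50 to 100 g, 14.4 mm thick, upside down at first. Origin: centre of the face that is underneath at the start (well side); x towards the step, z up at first, down when right side up. As it starts, the lower 8.4 mm is a block 77 (x) by 119 (y) mm, the upper 6 mm a wider rim, 85 by 127 mm, overhanging 4 mm all round.
- step_rim (a point): On the plate: middle of the long rim edge next to the step at the start, at the rim's mid-height (plate x 42.5, y 0, z 11.4 mm). Starts about 4 to 16 mm short of the step. The plate turns over about this edge, which ends up the one farther from the fence.
- free_rim (a point): On the plate: middle of the long rim edge that hangs free at the start (plate x -42.5, y 0, z 11.4 mm), about 17 to 29 mm out beyond the lower level's open side (the plate lies up to 5 degrees askew), with 25 mm of free space between plate and bench. It ends up against the fence.
- rack: Bystander: orange tube rack, 120 by 70 mm, 62 mm tall with its tubes, on the bench beyond the fence. Origin at the centre of its underside.
- bottle: Bystander: amber bottle, 52 mm across, 110 mm tall, on the robot's side of the stand, near the fence. Origin at the centre of its underside.
- jar: Bystander: white jar with a blue cap, 48 mm across, 55 mm tall, on the side of the stand away from the robot. Origin at the centre of its underside.
Not all that is in view belongs to the job. Of the things that look like the plate, the middle-sized one is meant.

How it is judged:
By the outcome, as a careful person would: the job done as asked, in the order asked, and still so for the second after the job is handed in, with the robot touching nothing.
It also fails if it takes over 48 s, if anything falls off the work surface, if the arm or the gripper's body presses on something with over 40 N, if the wrist force passes 120 N, or if a joint passes its speed limit or range.

## Working session

There is one attempt and no reset: what is moved stays moved. The work goes in short steps, Python scripts to look and compute and a tool call to move; the robot and the scene stay as the last step left them, time stands still between calls to the robot, and variables do not carry over. Pictures are saved under pics/ and viewed, and the job is handed in when it is done.

Besides the shell and the picture viewer there is one more tool, called after "Call:" as a command line: name --pt "numbers of a row" for each row, then --argument value for the rest. arm_command: Moves the arm, as the interface text tells. Its arguments: {"type":"object","properties":{"commands":{"type":"array","items":{"type":"array","items":{"type":"number"}}}},"required":["commands"]}

```bash
ls; mkdir -p pics; python3 - <<'E'
from station import ctrl, optics
import cv2
print(ctrl.state())
for n in ("scene","top","wrist"):
    f=optics.grab_frame(n); cv2.imwrite(f"pics/{n}0.png",f["color"][:,:,::-1])
    print(n,f["mtx"].tolist(),f["R"].round(4).tolist(),f["t"].round(4).tolist())
E
```

```text
pics
{'t': 0.0, 'qpos': array([-1.3121772 ,  0.53719589, -0.00441946,  1.53885611,  0.00263356,
        1.06727385, -0.07118487]), 'qvel': array([-0.00020414, -0.00015003, -0.00050309,  0.00091775,  0.0005513 ,
        0.00020243, -0.00025248]), 'joint_efforts': array([ 5.29340978e-04, -5.83417547e+01,  1.04899742e+00, -2.59099871e+01,
        1.24745455e-02,  9.65495536e-03,  1.86558259e-05]), 'position': array([0.20727929, 0.61541262, 0.23040064]), 'ee_rot': array([-0.41299919,  0.5747101 ,  0.41219434,  0.57379072]), 'contact_force': array([0.43037972, 0.46384075, 0.25680336]), 'ft_torque': array([-0.00956933, -0.0084481 , -0.01519255]), 'grip_width': 0.0853203021609578}
scene [[445.4517755018558, 0.0, 328.382158101863], [0.0, 445.4517755018558, 247.30591685503836], [0.0, 0.0, 1.0]] [[0.4121, 0.9111, -0.012], [0.726, -0.3363, -0.5998], [-0.5505, 0.2385, -0.8]] [-0.2629, -0.3626, 1.1249]
top [[442.70775112815215, 0.0, 324.6603837968704], [0.0, 442.70775112815215, 237.65768662366435], [0.0, 0.0, 1.0]] [[-0.0283, -0.9996, 0.0079], [-0.9907, 0.027, -0.1336], [0.1334, -0.0116, -0.991]] [0.0467, 0.5553, 0.6911]
wrist [[398.74851932232247, 0.0, 319.4123208588612], [0.0, 398.74851932232247, 235.65968860956815], [0.0, 0.0, 1.0]] [[0.3187, 0.9479, -0.0005], [0.8995, -0.3023, 0.3153], [0.2987, -0.101, -0.949]] [-0.65, -0.0411, 0.3794]
```

View pics/scene0.png

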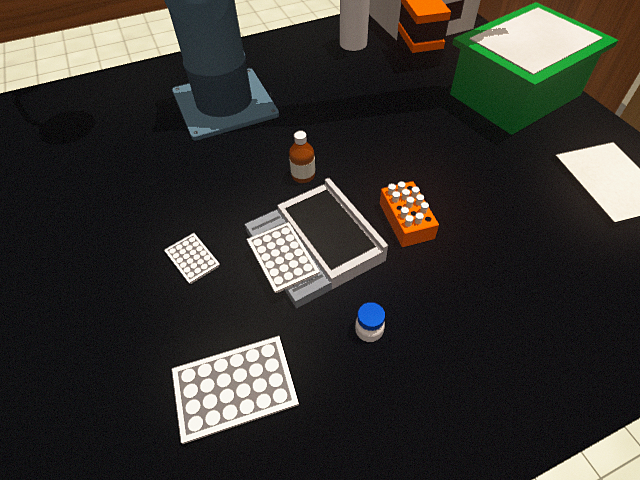

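View pics/top0.png

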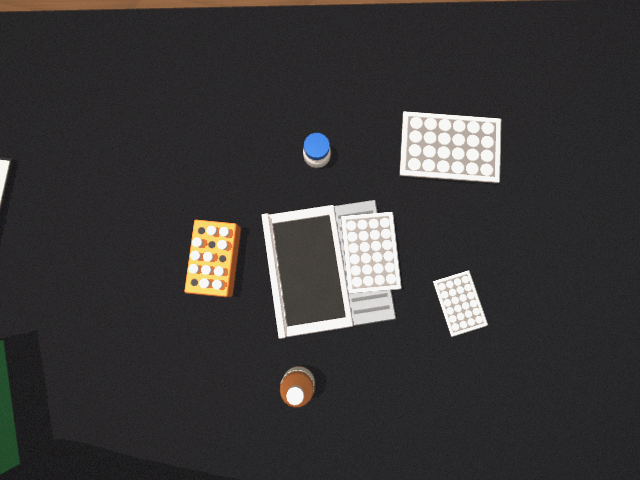

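View pics/wrist0.png

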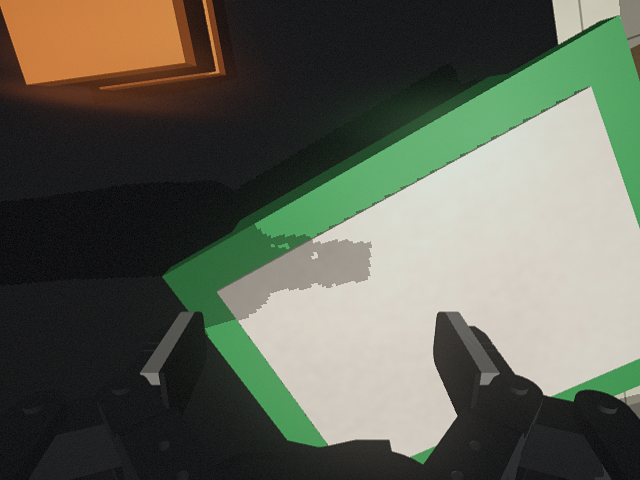

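The top view shows the stand at about (262-395, 202-337). The middle plate is at (341-400, 212-292), with its free edge to the image right (world -y). The wrist camera sees only the green box. I'll zoom in to measure.

```bash
python3 - <<'E'
import cv2
i=cv2.imread("pics/top0.png")
cv2.imwrite("pics/top0z.png",cv2.resize(i[195:345,250:410],None,fx=5,fy=5,interpolation=cv2.INTER_CUBIC)[:, :][:600*5//4,:])
z=cv2.resize(i[195:345,250:410],(640,600),interpolation=cv2.INTER_CUBIC);cv2.imwrite("pics/top0z.png",z)
i=cv2.imread("pics/scene0.png")
z=cv2.resize(i[170:310,235:395],(800,700),interpolation=cv2.INTER_CUBIC)[:600];cv2.imwrite("pics/sc0z.png",cv2.resize(i[175:310,240:400],(711,600),interpolation=cv2.INTER_CUBIC))
E
```

```text
(no output)
```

View pics/top0z.png

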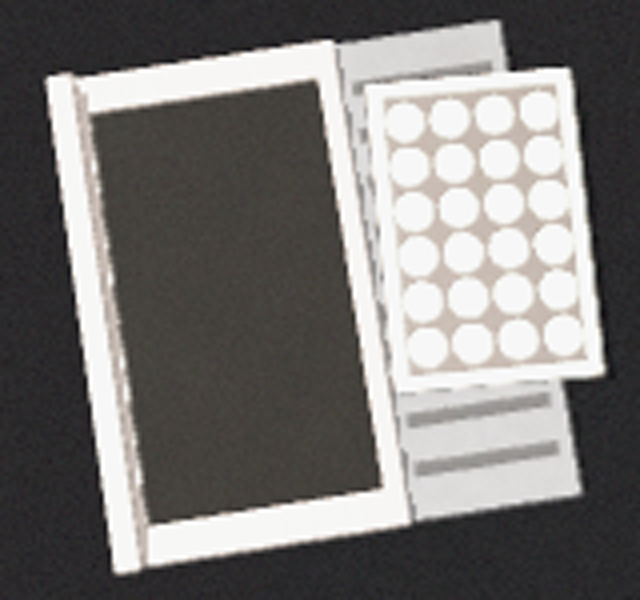

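View pics/sc0z.png

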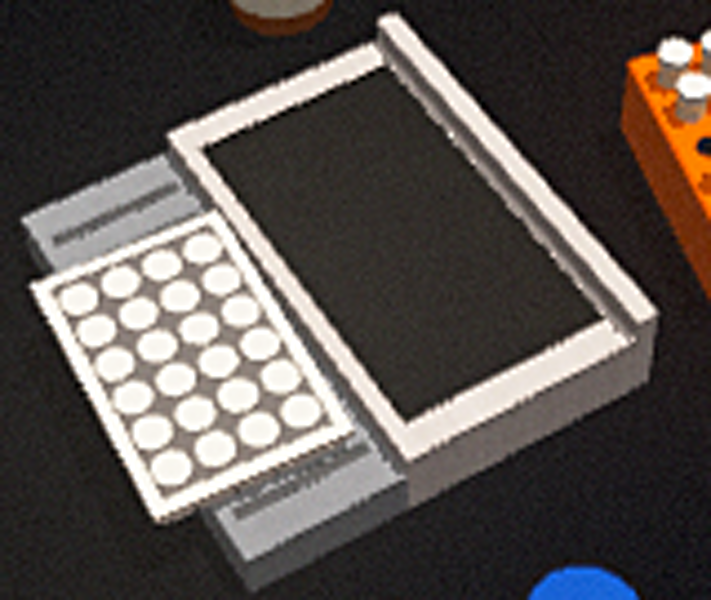

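```bash
cat > h.py <<'E'
import numpy as np, cv2
from scipy.optimize import least_squares
def proj(f,P):
    c=(f["R"]@np.atleast_2d(P).T).T+f["t"]; u=c@f["mtx"].T; return u[:,:2]/u[:,2:]
def ray(f,uv,z):
    d=np.linalg.inv(f["mtx"])@np.array([uv[0],uv[1],1.]); d=f["R"].T@d; o=-f["R"].T@f["t"]
    return o+d*(z-o[2])/d[2]
def W(p,P):
    P=np.atleast_2d(P); c,s=np.cos(p[2]),np.sin(p[2])
    return np.c_[p[0]+c*P[:,0]-s*P[:,1], p[1]+s*P[:,0]+c*P[:,1], P[:,2]]
E
python3 - <<'E'
from h import *
from station import optics
T=optics.grab_frame("top");S=optics.grab_frame("scene")
t=lambda *a:np.array(a)/4+[250,195]-0.375
s=lambda *a:np.array(a)/4.444+[240,175]-0.39
# stand y: x axis -> world +y ; y axis -> world -x (toward robot)
st=[[0,-.1,.036],[0,.1,.036],[-.072,-.1,.025],[-.072,.1,.025]]
tp=t([335,42],[410,522],[500,20],[582,492])
sp=s([405,458],[168,135],[248,562],[22,220])
for nm,fr in (("top",[(T,tp)]),("scene",[(S,sp)]),("both",[(T,tp),(S,sp)])):
    r=least_squares(lambda p:np.concatenate([(proj(f,W(p,st))-q).ravel() for f,q in fr]),[.55,0,1.5])
    print(nm,r.x.round(4),np.degrees(r.x[2]),r.fun.round(1))
z=.0394
pl=[[.0425,-.0635,z],[-.0425,-.0635,z],[-.0425,.0635,z],[.0425,.0635,z]]
tp=t([365,85],[570,68],[605,377],[398,390]); sp=s([355,425],[158,515],[32,287],[212,212])
for nm,fr in (("top",[(T,tp)]),("scene",[(S,sp)]),("both",[(T,tp),(S,sp)])):
    p=least_squares(lambda p:np.concatenate([(proj(f,W(p,pl))-q).ravel() for f,q in fr]),[.55,0,1.5])
    print(nm,p.x.round(4),np.degrees(p.x[2]),p.fun.round(1))
R=r.x;d=p.x[:2]-R[:2];c,sn=np.cos(R[2]),np.sin(R[2])
print("plate in stand",[c*d[0]+sn*d[1],-sn*d[0]+c*d[1]],np.degrees(p.x[2]-R[2]))
for n,uv,zz in (("bottlecap",(295,396),.11),("jarcap",(316,147),.055),("rack",(214,258),.05)): print(n,ray(T,uv,zz))
E
```

```text
top [0.5126 0.0034 1.6955] 97.14473271653898 [-0.4 -0.6  0.1  0.2  0.2 -0.1  0.1  0.4]
scene [0.5115 0.0057 1.6987] 97.32749695115145 [ 0.6  0.5 -0.3 -0.  -0.2 -0.2 -0.1 -0.4]
both [0.5122 0.0044 1.6977] 97.26872480958043 [-1.1 -0.4 -0.4  0.4 -0.6  0.1 -0.4  0.6  0.1  1.1 -0.7  0.4 -0.9  0.4
 -0.6  0. ]
top [ 0.5309 -0.0433  1.6316] 93.48307448648518 [ 0.3 -0.1  0.2 -0.2  0.  -0.6 -0.5  0.9]
scene [ 0.5299 -0.0414  1.6509] 94.59120772883858 [ 0.3  0.2 -0.   0.6 -0.9 -0.2  0.5 -0.8]
both [ 0.5306 -0.0424  1.6403] 93.98371175592692 [-0.5  0.4 -0.7 -0.2 -0.2 -0.6 -0.7  1.3 -0.3  1.  -0.9  1.1 -1.1 -0.
  0.6 -0.4]
plate in stand [np.float64(-0.048796023054817735), np.float64(-0.012302681097869615)] -3.2850130536535147
bottlecap [0.32252822 0.08029834 0.11      ]
jarcap [0.70519487 0.04147712 0.055     ]
rack [0.52660901 0.20960395 0.05      ]
```

```bash
cat >> h.py <<'E'
from scipy.spatial.transform import Rotation as Ro
YAW=np.radians(97.27); S0=np.array([.5122,.0044,0])
D=np.array([np.cos(YAW),np.sin(YAW),0]); E_=np.array([-np.sin(YAW),np.cos(YAW),0])
def stand2w(x,y,z): return S0+D*x/1000+E_*y/1000+np.array([0,0,z/1000])
def w2stand(p): p=np.asarray(p)-S0; return np.array([p@D,p@E_,p[2]])*1000
def goalR(a,sg): # a deg below horizontal, tool z = sg*E_
    a=np.radians(a); x=np.cos(a)*D-np.sin(a)*np.array([0,0,1]); z=sg*E_; y=np.cross(z,x)
    return np.c_[x,y,z]
def delta(st,pos,Rg=None):
    R=Ro.from_quat(st["ee_rot"]).as_matrix()
    d=R.T@(np.asarray(pos)-st["position"])*100
    rv=Ro.from_matrix(R.T@Rg).as_rotvec() if Rg is not None else np.zeros(3)
    print("shift cm",d.round(2),"rot",rv.round(3))
E
python3 - <<'E'
from h import *
from station import ctrl,optics
s=ctrl.state();R=Ro.from_quat(s["ee_rot"]).as_matrix();print(R.round(3))
f=optics.grab_frame("wrist");c=-f["R"].T@f["t"];print("cam in tool",R.T@(c-s["position"]), "view",R.T@f["R"][2])
for sg in (1,-1):
    print(sg); delta(s,stand2w(-170,-12,250),goalR(90,sg)); delta(s,stand2w(-170,-12,250),goalR(45,sg))
    print("cam z dir",(goalR(45,sg)@(R.T@(c-s["position"]))))
E
```

```text
[[-0.    -0.948  0.319]
 [-0.001  0.319  0.948]
 [-1.    -0.    -0.001]]
cam in tool [-0.14216303  0.08087047  0.00046064] view [ 0.94901582 -0.31522669  0.00105528]
1
shift cm [ -1.86 -56.9  -62.99] rot [-2.022e+00 -1.000e-03 -1.000e-03]
shift cm [ -1.86 -56.9  -62.99] rot [-1.901 -0.788 -0.494]
cam z dir [ 0.01950033 -0.15649895  0.04334038]
-1
shift cm [ -1.86 -56.9  -62.99] rot [ 1.119e+00 -1.000e-03  0.000e+00]
shift cm [ -1.86 -56.9  -62.99] rot [ 1.058 -0.439  0.701]
cam z dir [ 0.00594145 -0.04293367  0.1577085 ]
```

Call:
arm_command --pt "-6 -57 -63 1.119 0 0 1" --pt "-6 -57 -63 1.119 0 0 1" --pt "-6 -57 -63 1.119 0 0 1" --pt "-6 -57 -63 1.119 0 0 1" --pt "-6 -57 -63 1.119 0 0 1" --pt "-6 -57 -63 1.119 0 0 1" --pt "-6 -57 -63 1.119 0 0 1" --pt "-6 -57 -63 1.119 0 0 1" --pt "-6 -57 -63 1.119 0 0 1" --pt "-6 -57 -63 1.119 0 0 1" --pt "-6 -57 -63 1.119 0 0 1" --pt "-6 -57 -63 1.119 0 0 1" --pt "-6 -57 -63 1.119 0 0 1" --pt "-6 -57 -63 1.119 0 0 1" --pt "-6 -57 -63 1.119 0 0 1" --pt "-6 -57 -63 1.119 0 0 1" --pt "-6 -57 -63 1.119 0 0 1" --pt "-6 -57 -63 1.119 0 0 1" --pt "-6 -57 -63 1.119 0 0 1" --pt "-6 -57 -63 1.119 0 0 1"

```text
t: 2.3
position: [0.5463, -0.1618, 0.291]
ee_rot: [-0.045, 0.706, 0.046, 0.705]
contact_force: [-0.0, 0.8, 0.4]
grip_width: -0.0001
```

```bash
python3 - <<'E'
from h import *
from station import ctrl,optics
s=ctrl.state();print(s["t"],w2stand(s["position"]),s["qpos"].round(2),s["contact_force"],s["grip_width"])
delta(s,stand2w(-170,-12,200),goalR(42,-1))
cv2.imwrite("pics/top1.png",optics.grab_frame("top")["color"][:,:,::-1])
E
```

```text
2.3 [-169.15593724  -12.84166067  291.04055985] [-0.28  0.39  0.64  1.72 -0.25  1.12  0.57] [-0.03656338  0.797606    0.39019171] -0.00013613564076573
shift cm [ 9.1  -0.09 -0.08] rot [ 0.001 -0.001  0.837]
```

Call:
arm_command --pt "4 0 0 0 0 0.837 1" --pt "9 0 0 0 0 0.837 1" --pt "9 0 0 0 0 0.837 1" --pt "9 0 0 0 0 0.837 1" --pt "9 0 0 0 0 0.837 1" --pt "9 0 0 0 0 0.837 1" --pt "9 0 0 0 0 0.837 1" --pt "9 0 0 0 0 0.837 1"

```text
t: 3.15
position: [0.5466, -0.16, 0.2011]
ee_rot: [0.244, 0.664, 0.329, 0.626]
contact_force: [-0.2, 1.0, 0.6]
grip_width: -0.0001
```

```bash
python3 - <<'E'
from h import *
from station import ctrl,optics
s=ctrl.state();print(s["t"],w2stand(s["position"]),s["qpos"].round(2),s["contact_force"],s["grip_width"])
R=Ro.from_quat(s["ee_rot"]).as_matrix();print(R.round(3))
delta(s,stand2w(-125,-12,60),goalR(42,-1))
delta(s,stand2w(-110,-12,28),goalR(42,-1))
for n in("top","scene","wrist"):cv2.imwrite(f"pics/{n}2.png",optics.grab_frame(n)["color"][:,:,::-1])
E
```

```text
3.15 [-167.48157454  -13.3465716   201.14090917] [ 0.33  0.82  0.36  1.47 -0.8   1.63  1.07] [-0.21752586  0.99754791  0.6253389 ] -0.0001385094323152462
[[-0.097 -0.087  0.991]
 [ 0.736  0.664  0.13 ]
 [-0.67   0.742 -0.   ]]
shift cm [12.61 -7.63 -0.11] rot [ 0.002 -0.003  0.001]
shift cm [15.87 -9.   -0.1 ] rot [ 0.002 -0.003  0.001]
```

View pics/scene2.png

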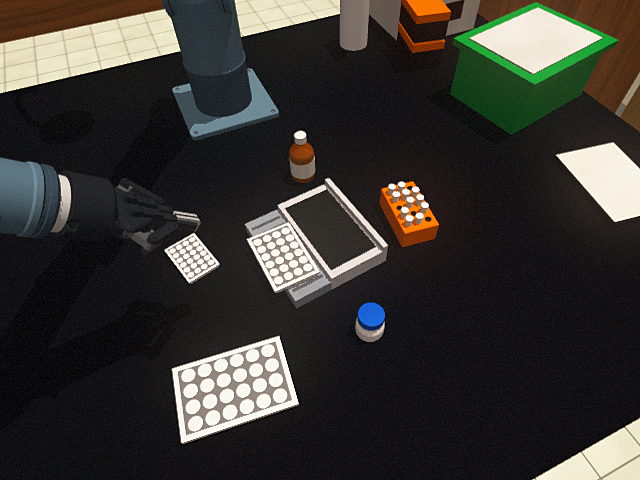

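View pics/wrist2.png

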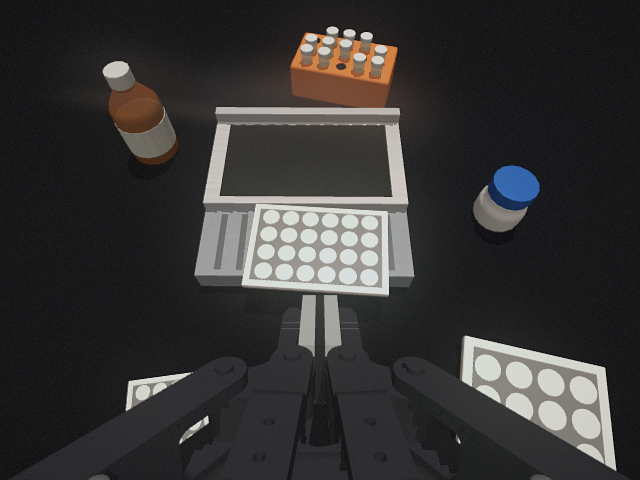

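The scene view shows the tool tilted correctly beside the stand. The wrist view shows the shut fingertips at (320,295), aimed at the plate's middle. Next I'll check how far the small decoy plate is from the path, then go down.

```bash
python3 - <<'E'
from h import *
from station import optics
T=optics.grab_frame("top")
for uv in ((434,280),(468,272),(487,325),(453,335)): print(w2stand(ray(T,uv,.01)).round(0))
E
```

```text
[-151.   49.   10.]
[-211.   44.   10.]
[-224.  136.   10.]
[-165.  143.   10.]
```

Call:
arm_command --pt "3 -2 0 0 0 0 1" --pt "6 -4 0 0 0 0 1" --pt "9 -5.5 0 0 0 0 1" --pt "12.6 -7.6 -0.1 0 0 0 1" --pt "12.6 -7.6 -0.1 0 0 0 1"

```text
t: 3.85
position: [0.5382, -0.1135, 0.0587]
ee_rot: [0.245, 0.665, 0.331, 0.623]
contact_force: [-0.5, 1.4, -0.6]
grip_width: -0.0002
```

```bash
python3 - <<'E'
from h import *
from station import ctrl,optics
s=ctrl.state();print(s["t"],w2stand(s["position"]),s["contact_force"])
delta(s,stand2w(-108,-12,28),goalR(42,-1))
for n in("scene",):cv2.imwrite(f"pics/{n}3.png",optics.grab_frame(n)["color"][:,:,::-1])
E
```

```text
3.85 [-120.2008831   -10.91305435   58.72530843] [-0.54501727  1.4361886  -0.63064715]
shift cm [ 2.96 -1.48  0.13] rot [ 0.003 -0.009 -0.003]
```

View pics/scene3.png

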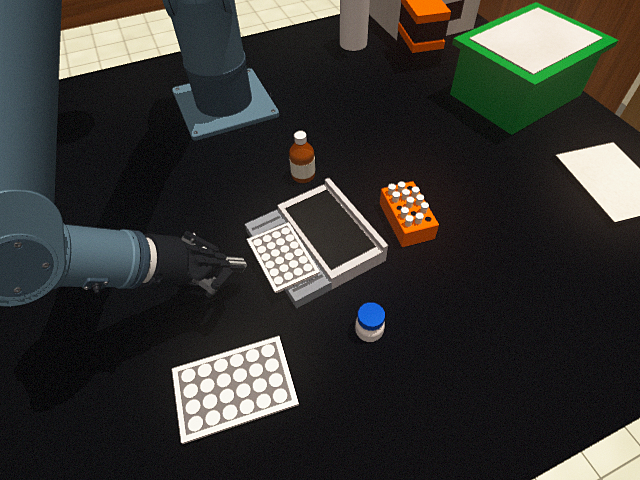

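The scene view shows the tip at (240,263), level with the free edge's middle and clear of everything. Next I go down to rim height.

Call:
arm_command --pt "1.5 -0.8 0 0 0 0 1" --pt "3 -1.5 0.1 0 -0.009 0 1" --pt "3 -1.5 0.1 0 -0.009 0 1" --pt "3 -1.5 0.1 0 -0.009 0 1"

```text
t: 4.3
position: [0.5391, -0.1033, 0.0303]
ee_rot: [0.246, 0.661, 0.329, 0.628]
contact_force: [0.2, -0.1, -0.8]
grip_width: -0.0003
```

```bash
cat > look.py <<'E'
import sys
from h import *
from station import ctrl,optics
k=sys.argv[1]; names=sys.argv[2].split(",") if len(sys.argv)>2 else []
s=ctrl.state();print(round(s["t"],2),"stand",w2stand(s["position"]).round(1),"F stand",[round(float(s["contact_force"]@v),1) for v in (D,E_,np.array([0,0,1.]))])
R=Ro.from_quat(s["ee_rot"]).as_matrix();print("tilt",np.degrees(np.arcsin(-R[2,0])).round(1))
print("1cm stand x,y,z in tool:\n",(R.T@np.c_[D,E_,[0,0,1]]).T.round(3))
bx={"scene":(175,200,225,130),"top":(240,180,200,180),"wrist":(150,50,300,300)}
for n in names:
    f=optics.grab_frame(n)["color"][:,:,::-1]
    x,y,w,h=bx[n]; z=cv2.resize(f[y:y+h,x:x+w],None,fx=(m:=min(800/w,600/h)),fy=m,interpolation=cv2.INTER_CUBIC)
    cv2.imwrite(f"pics/{n}{k}.png",z)
E
python3 look.py 4 scene,wrist
```

```text
4.3 stand [-110.3  -13.    30.3] F stand [-0.1, -0.2, -0.8]
tilt 42.0
1cm stand x,y,z in tool:
 [[ 0.744  0.669  0.001]
 [-0.003  0.004 -1.   ]
 [-0.669  0.744  0.005]]
```

View pics/scene4.png

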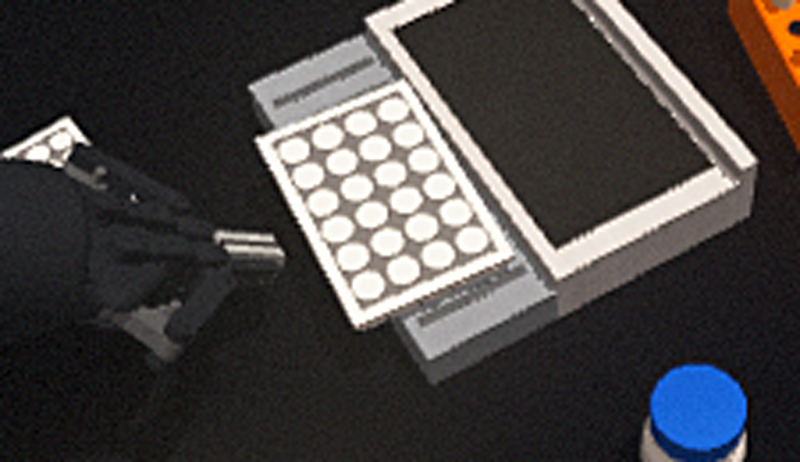

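View pics/wrist4.png

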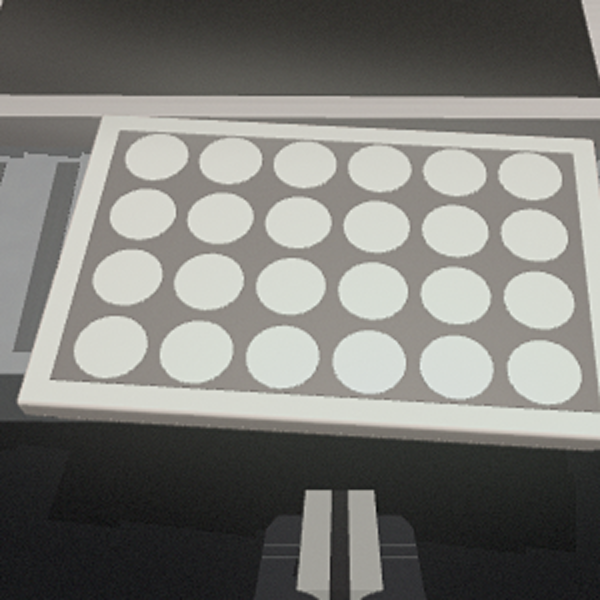

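The tip is centred on the free rim at rim height. Next I push gently towards the step.

Call:
arm_command --pt "0.35 0.05 0 0 0 0 1" --pt "0.6 0.25 0 0 0 0 1" --pt "0.8 0.45 0 0 0 0 1" --pt "1.03 0.65 0 0 0 0 1" --pt "1.03 0.65 0 0 0 0 1"

```text
t: 4.9
position: [0.5379, -0.0913, 0.0287]
ee_rot: [0.245, 0.661, 0.329, 0.628]
contact_force: [0.9, 0.5, -0.9]
grip_width: 0.0
```

```bash
python3 look.py 5 wrist,top
```

```text
4.9 stand [-98.2 -13.4  28.7] F stand [0.3, -1.0, -0.9]
tilt 42.0
1cm stand x,y,z in tool:
 [[ 0.743  0.669  0.001]
 [-0.003  0.005 -1.   ]
 [-0.669  0.743  0.006]]
```

View pics/wrist5.png

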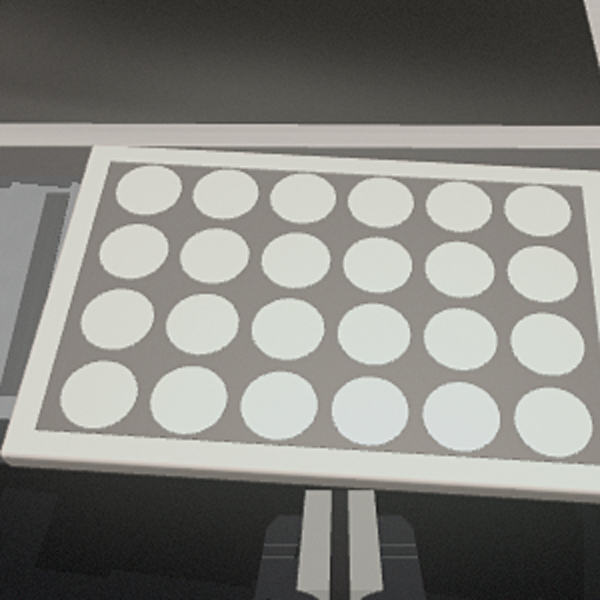

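View pics/top5.png

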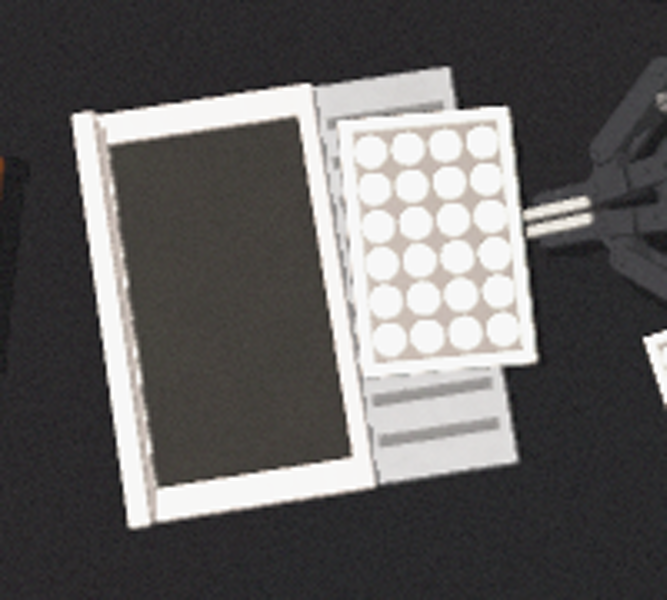

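The tip is just about to touch the rim, and the plate still looks unmoved. I'll push on.

Call:
arm_command --pt "0.15 0.13 0 0 0 0 1" --pt "0.3 0.27 0 0 0 0 1" --pt "0.45 0.4 0 0 0 0 1" --pt "0.52 0.47 0 0 0 0 1" --pt "0.52 0.47 0 0 0 0 1"

```text
t: 5.5
position: [0.538, -0.0858, 0.0287]
ee_rot: [0.245, 0.661, 0.328, 0.629]
contact_force: [3.8, -3.1, -0.9]
grip_width: 0.0002
```

```bash
python3 look.py 6 wrist,top
```

```text
5.5 stand [-92.7 -14.2  28.7] F stand [-3.5, -3.4, -0.9]
tilt 42.1
1cm stand x,y,z in tool:
 [[ 0.742  0.671 -0.001]
 [-0.005  0.005 -1.   ]
 [-0.671  0.742  0.007]]
```

View pics/wrist6.png

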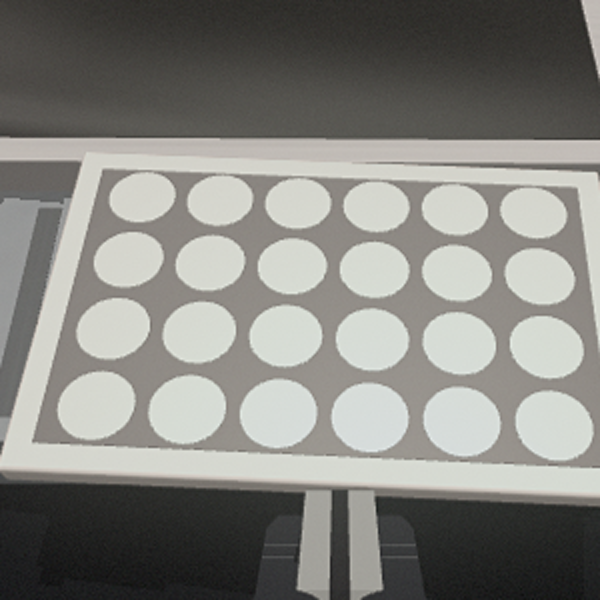

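View pics/top6.png

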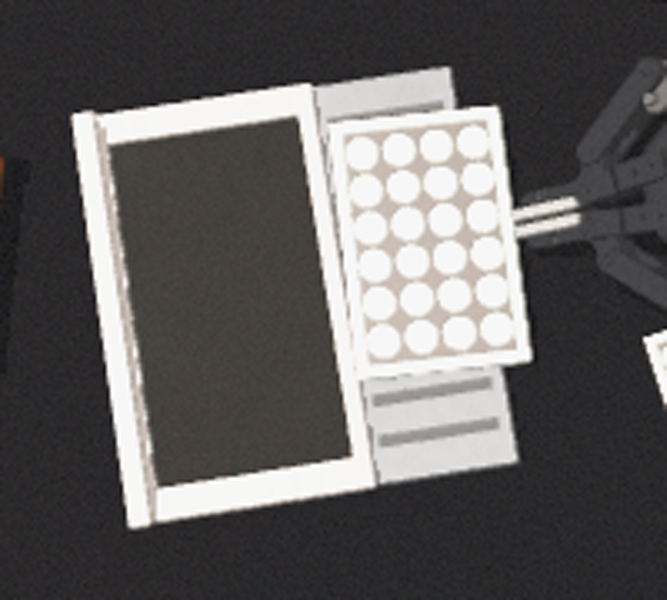

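The near-robot end of the rim now touches the step, at (360,375) in the top view. The far end is about 2-3 mm short. I'll push again, farther towards that end.

Call:
arm_command --pt "-0.37 -0.34 0 0 0 0 1" --pt "-0.45 -0.4 1 0 0 0 1" --pt "-0.45 -0.4 2.2 0 0 0 1" --pt "-0.3 -0.27 2.2 0 0 0 1" --pt "-0.15 -0.13 2.2 0 0 0 1" --pt "0 0 2.2 0 0 0 1" --pt "0.15 0.13 2.2 0 0 0 1" --pt "0.15 0.13 2.2 0 0 0 1"

```text
t: 6.4
position: [0.5591, -0.0807, 0.0288]
ee_rot: [0.245, 0.661, 0.328, 0.629]
contact_force: [-0.4, -0.3, -0.7]
grip_width: 0.0002
```

```bash
python3 look.py 7 wrist,top
```

```text
6.4 stand [-90.3 -35.8  28.8] F stand [-0.3, 0.4, -0.7]
tilt 42.1
1cm stand x,y,z in tool:
 [[ 0.742  0.67  -0.   ]
 [-0.005  0.005 -1.   ]
 [-0.67   0.742  0.006]]
```

View pics/wrist7.png

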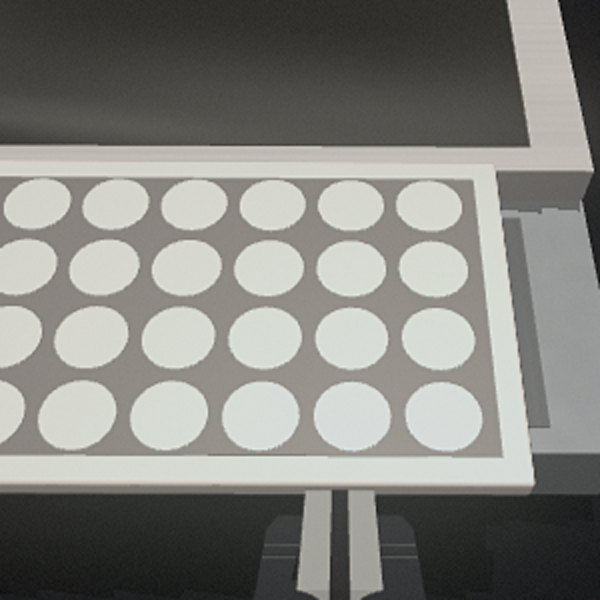

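View pics/top7.png

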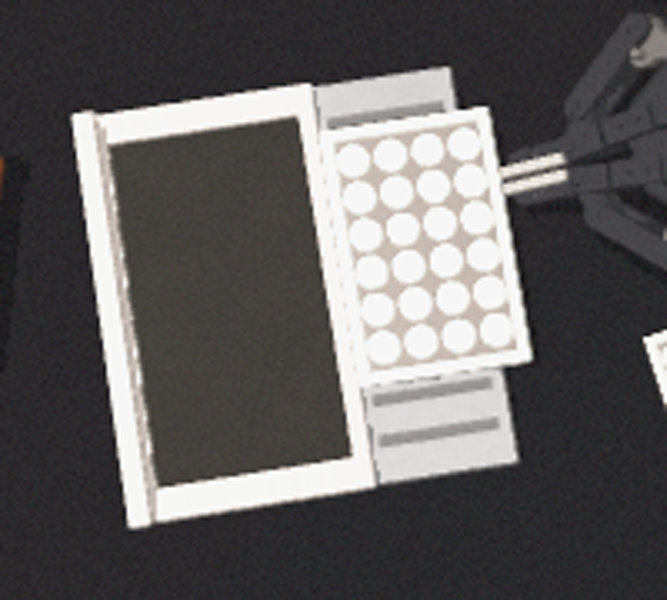

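The plate is now square and flush against the step. The top view shows rim and step parallel, and there is no residual force. Next I work out its lateral centre and the path under and over.

```bash
cat > path.py <<'E'
from h import *
XO=2.0; TILT=np.radians(42); H=11.
def plate(th):
    ux=np.array([np.cos(th),-np.sin(th)]); uz=np.array([np.sin(th),np.cos(th)])
    f=lambda a,b:a*ux+b*uz
    pts=[f(38.5,0),f(42.5,8.4),f(42.5,14.4)]
    oz=25-min(p[1] for p in pts)
    # x: portion of rim end below z=36 touches x=0
    seg=[pts[1]+k*(pts[2]-pts[1]) for k in np.linspace(0,1,50)]
    ox=-max([p[0] for p in seg if p[1]+oz<=36])
    return np.array([ox,oz]),ux,uz
def tcp(th,L):
    o,ux,uz=plate(th)
    F=o-38.5*ux
    c=F+L*np.array([np.cos(TILT),-np.sin(TILT)]) if th<TILT else o+(-38.5+L)*ux
    return c-H*np.array([np.sin(TILT),np.cos(TILT)])+[XO,0]
if __name__=="__main__":
    for d in range(0,100,6):
        print(d,tcp(np.radians(d),np.interp(d,[0,40],[7,12])).round(1))
E
python3 path.py; python3 - <<'E'
from h import *
from station import optics
T=optics.grab_frame("top")
t=lambda *a:np.array(a)/3.333+[240,180]-0.35
c=t([322,130],[488,108],[530,360],[358,383])
for q in c: print(w2stand(ray(T,q,.0394)).round(1))
E
```

```text
0 [-81.2  12.1]
6 [-81.4  19.7]
12 [-80.8  27.1]
18 [-79.5  34.4]
24 [-77.5  41.5]
30 [-74.7  48.1]
36 [-70.8  54.4]
42 [-66.3  60.3]
48 [-62.2  65.1]
54 [-57.6  69.4]
60 [-52.3  73.1]
66 [-46.6  76.4]
72 [-40.4  79.9]
78 [-33.8  82.6]
84 [-26.9  84.6]
90 [-19.8  85.8]
96 [-12.5  87. ]
[ -2.7 -75.2  39.4]
[-85.9 -73.6  39.4]
[-84.5  52.1  39.4]
[-0.3 50.1 39.4]
```

Call:
arm_command --pt "-0.7 -0.6 0 0 0 0 1" --pt "-1.34 -1.21 0 0 0 0 1" --pt "-1.34 -1.21 -1.2 0 0 0 1" --pt "-0.8 -1.8 -2.38 0 0 0 1" --pt "-0.2 -2.47 -2.38 0 0 0 1" --pt "-0.2 -2.47 -2.38 0 0 0 1" --pt "0.4 -1.93 -2.38 0 0 0 1" --pt "1.0 -1.39 -2.38 0 0 0 1" --pt "1.3 -1.12 -2.38 0 0 0 1" --pt "1.3 -1.12 -2.38 0 0 0 1"

```text
t: 7.55
position: [0.5357, -0.0805, 0.012]
ee_rot: [0.245, 0.661, 0.329, 0.629]
contact_force: [-0.3, 0.4, 0.4]
grip_width: -0.0003
```

```bash
python3 look.py 8 scene,wrist
```

```text
7.55 stand [-87.1 -12.5  12. ] F stand [0.4, 0.2, 0.4]
tilt 42.0
1cm stand x,y,z in tool:
 [[ 0.743  0.67   0.001]
 [-0.004  0.006 -1.   ]
 [-0.67   0.743  0.007]]
```

View pics/scene8.png

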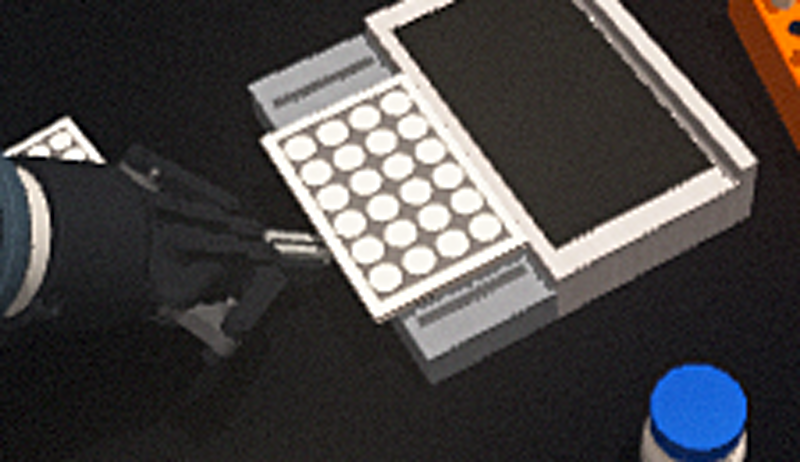

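View pics/wrist8.png

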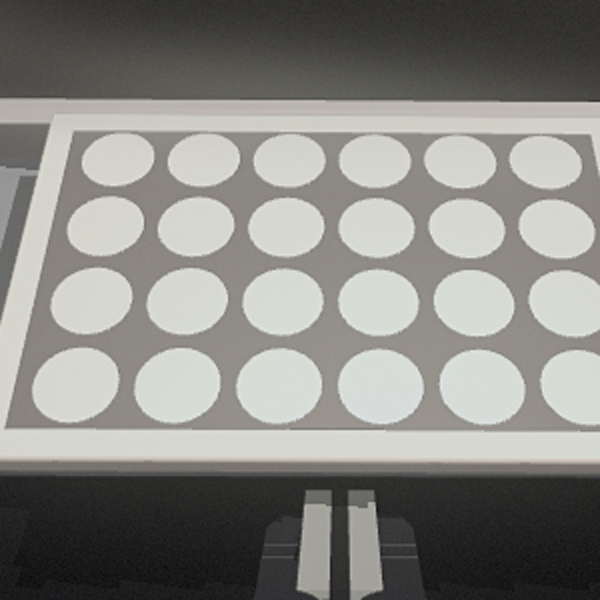

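The finger is under the overhang, centred and not touching. Next I lift the free edge along the arc to about 36°.

Call:
arm_command --pt "0.37 0.33 0 0 0 0 1" --pt "0.37 0.33 0 0 0 0 1" --pt "0.15 0.65 0 0 0 0 1" --pt "-0.09 0.95 0 0 0 0 1" --pt "-0.3 1.25 0 0 0 0 1" --pt "-0.54 1.54 0 0 0 0 1" --pt "-0.75 1.85 0 0 0 0 1" --pt "-0.94 2.17 0 0 0 0 1" --pt "-1.26 2.83 0 0 0 0 1" --pt "-1.5 3.51 0 0 0 0 1" --pt "-1.63 4.24 0 0 0 0 1" --pt "-1.63 4.24 0 0 0 0 1"

```text
t: 8.85
position: [0.5337, -0.0648, 0.0553]
ee_rot: [0.244, 0.66, 0.329, 0.629]
contact_force: [-0.4, 0.5, -0.2]
grip_width: -0.0002
```

```bash
python3 look.py 9 scene,wrist
```

```text
8.85 stand [-71.3 -12.6  55.3] F stand [0.6, 0.3, -0.2]
tilt 42.1
1cm stand x,y,z in tool:
 [[ 0.742  0.67   0.001]
 [-0.005  0.007 -1.   ]
 [-0.67   0.742  0.008]]
```

View pics/scene9.png

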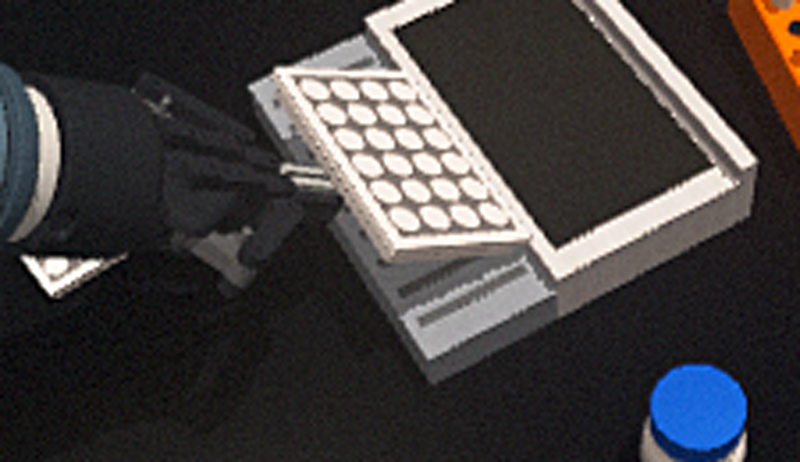

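View pics/wrist9.png

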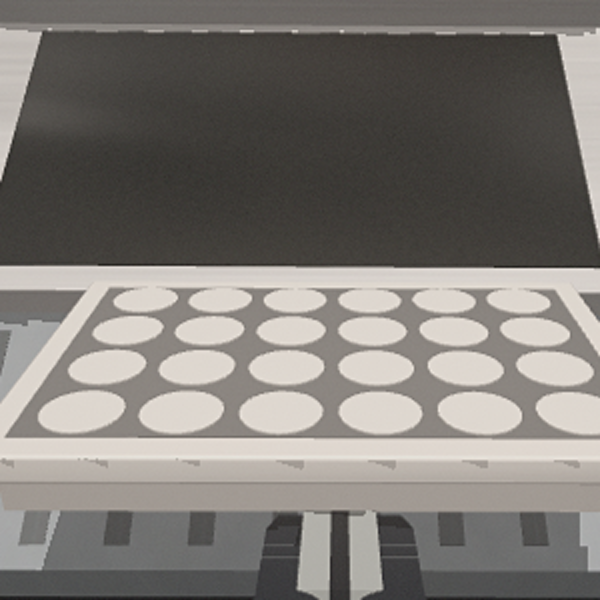

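The plate's free edge is up about 35° with its pivot edge seated at the step, and the measured force is under 1 N. I'll continue the arc.

Call:
arm_command --pt "0.04 0.35 0 0 0 0 1" --pt "0.04 0.71 0 0 0 0 1" --pt "0.02 1.34 0 0 0 0 1" --pt "0.07 1.96 0 0 0 0 1" --pt "0.22 2.59 0 0 0 0 1" --pt "0.42 3.22 0 0 0 0 1" --pt "0.65 3.9 0 0 0 0 1" --pt "0.95 4.54 0 0 0 0 1" --pt "0.95 4.54 0 0 0 0 1"

```text
t: 9.85
position: [0.5284, -0.0267, 0.0823]
ee_rot: [0.244, 0.661, 0.329, 0.629]
contact_force: [-0.4, 0.3, -0.2]
grip_width: -0.0003
```

```bash
python3 look.py 10 scene,wrist
```

```text
9.85 stand [-32.9 -12.1  82.3] F stand [0.4, 0.4, -0.2]
tilt 42.1
1cm stand x,y,z in tool:
 [[ 0.742  0.67   0.002]
 [-0.004  0.007 -1.   ]
 [-0.67   0.742  0.008]]
```

View pics/scene10.png

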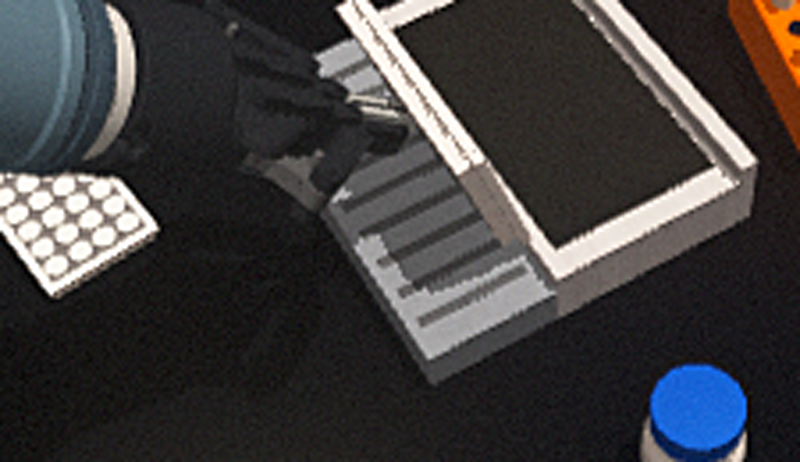

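View pics/wrist10.png

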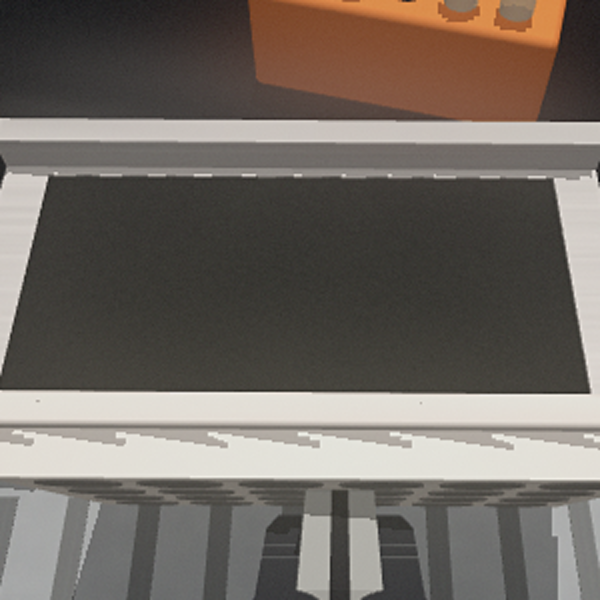

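The plate is near vertical, standing at the step with its free edge on top. I'll ease it past the balance point.

Call:
arm_command --pt "0.15 0.28 0 0 0 0 1" --pt "0.31 0.55 0 0 0 0 1" --pt "0.52 0.84 0 0 0 0 1" --pt "0.73 1.13 0 0 0 0 1" --pt "0.95 1.41 0 0 0 0 1" --pt "1.17 1.69 0 0 0 0 1" --pt "1.43 1.95 0 0 0 0 1" --pt "1.7 2.21 0 0 0 0 1" --pt "1.7 2.21 0 0 0 0 1" --pt "1.7 2.21 0 0 0 0 1" --pt "1.7 2.21 0 0 0 0 1"

```text
t: 11.05
position: [0.5249, -0.0011, 0.0866]
ee_rot: [0.244, 0.661, 0.328, 0.629]
contact_force: [-0.0, 0.1, 0.3]
grip_width: 0.0002
```

```bash
python3 look.py 11 scene,wrist
```

```text
11.05 stand [ -7.  -11.9  86.6] F stand [0.1, 0.0, 0.3]
tilt 42.1
1cm stand x,y,z in tool:
 [[ 0.741  0.671  0.   ]
 [-0.005  0.006 -1.   ]
 [-0.671  0.741  0.007]]
```

View pics/scene11.png

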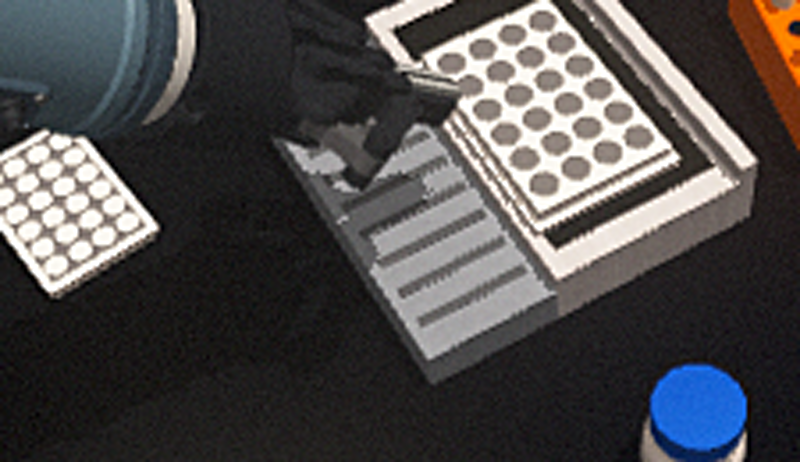

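View pics/wrist11.png

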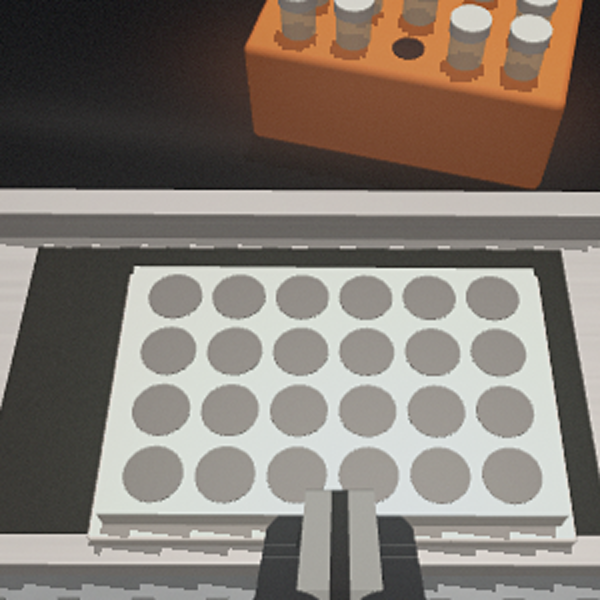

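The plate has fallen right side up on the upper level. The wells face up, it is nearly square, and it sits a little short of the fence. Next I back off and stand the tool upright for the final push.

```bash
python3 - <<'E'
from h import *
from station import optics
f=optics.grab_frame("wrist")
for uv in ((90,542),(575,542)): print(w2stand(ray(f,np.array(uv)/2+[150,50],.039)).round(1))
for uv in ((133,268),(540,268)): print(w2stand(ray(f,np.array(uv)/2+[150,50],.0504)).round(1))
for uv in ((0,245),(600,247)): print("fence foot",w2stand(ray(f,np.array(uv)/2+[150,50],.036)).round(1))
E
```

```text
[ 5.6 52.1 39. ]
[  6.  -74.5  39. ]
[85.5 48.6 50.4]
[ 86.3 -72.7  50.4]
fence foot [105.3  97.4  36. ]
fence foot [105.8 -98.   36. ]
```

Call:
arm_command --pt "-2 0.4 0 0 0 0 1" --pt "-4.4 -0.8 0 0 0 0 1" --pt "-4.4 -0.8 0 0 0 -0.2 1" --pt "-4.4 -0.8 0 0 0 -0.4 1" --pt "-4.4 -0.8 0 0 0 -0.6 1" --pt "-4.4 -0.8 0 0 0 -0.837 1" --pt "-4.4 -0.8 0 0 0 -0.837 1" --pt "-4.4 -0.8 0 0 0 -0.837 1" --pt "-4.4 -0.8 0 0 0 -0.837 1"

```text
t: 12.1
position: [0.5294, -0.034, 0.1101]
ee_rot: [-0.048, 0.703, 0.048, 0.708]
contact_force: [-0.1, 0.2, 0.5]
grip_width: -0.0001
```

```bash
python3 look.py 12 scene,wrist; python3 - <<'E'
from h import *
from station import ctrl
s=ctrl.state(); print(s["qpos"].round(2)); delta(s,stand2w(-25,-12,40),goalR(90,-1))
E
```

```text
12.1 stand [-40.2 -12.2 110.1] F stand [0.2, 0.1, 0.5]
tilt 89.6
1cm stand x,y,z in tool:
 [[-0.001  1.     0.008]
 [-0.007  0.008 -1.   ]
 [-1.    -0.001  0.007]]
[-0.48  0.58  0.62  1.98 -0.5   0.73  0.57]
shift cm [ 7.02  1.99 -0.01] rot [0.001 0.007 0.   ]
```

View pics/scene12.png

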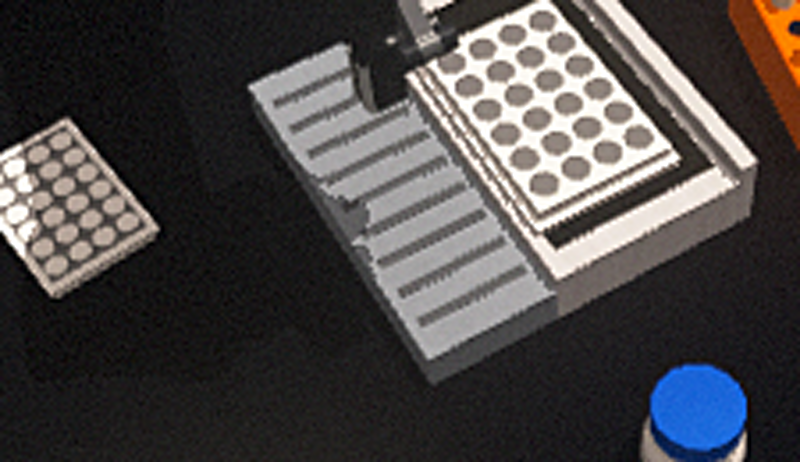

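View pics/wrist12.png

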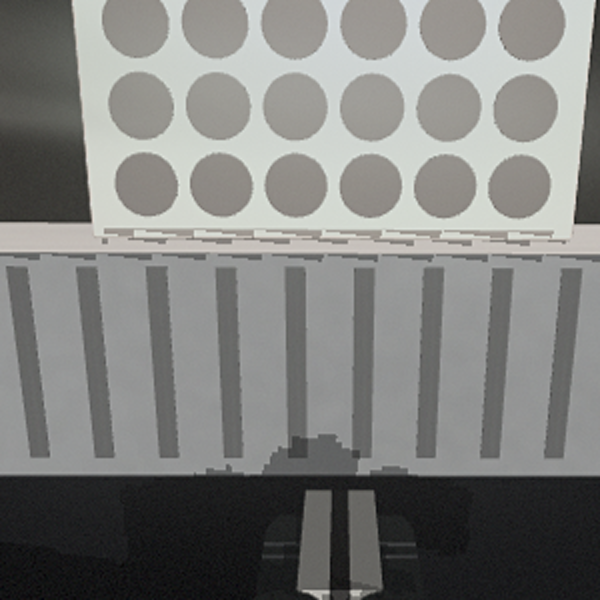

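Call:
arm_command --pt "2.5 1 0 0 0 0 1" --pt "5 2 0 0 0 0 1" --pt "6.5 2 0 0 0 0 1" --pt "7.1 2 0 0 0 0 1" --pt "7.1 2 0 0 0 0 1" --pt "7.1 2 0 0 0 0 1"

```text
t: 12.8
position: [0.528, -0.0201, 0.0399]
ee_rot: [-0.044, 0.703, 0.045, 0.709]
contact_force: [0.7, 0.0, 1.2]
grip_width: 0.0006
```

```bash
python3 look.py 13 scene,top
```

```text
12.8 stand [-26.3 -12.6  39.9] F stand [-0.0, -0.7, 1.2]
tilt 89.5
1cm stand x,y,z in tool:
 [[-0.     1.    -0.001]
 [-0.008 -0.001 -1.   ]
 [-1.    -0.     0.008]]
```

View pics/scene13.png

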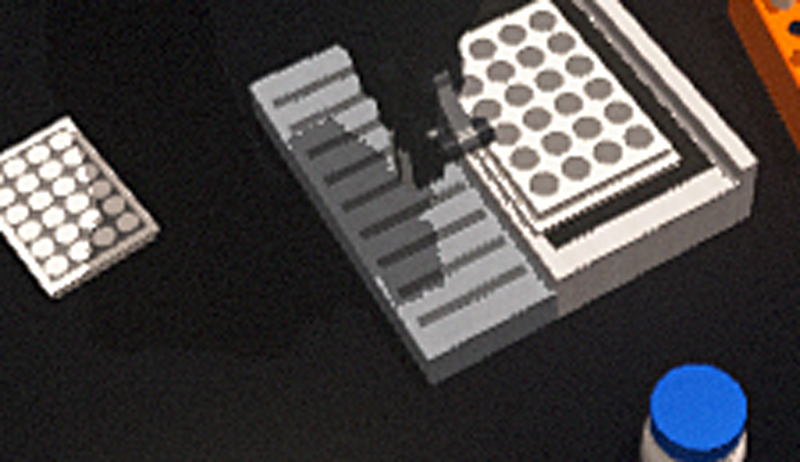

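View pics/top13.png

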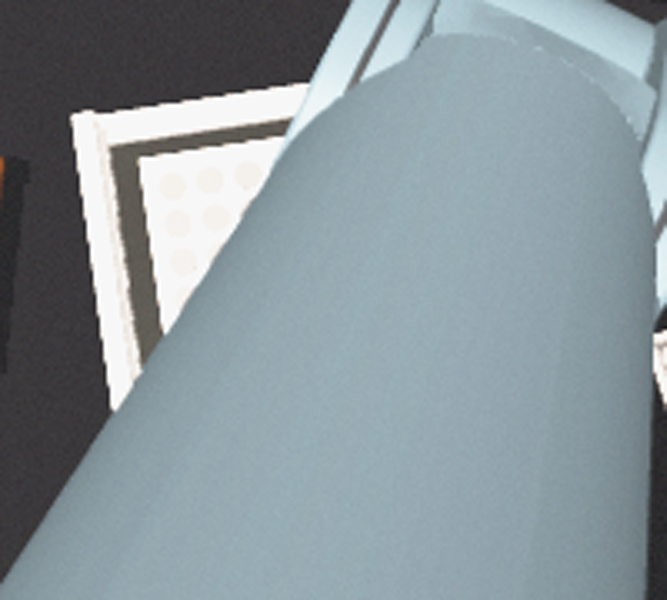

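Call:
arm_command --pt "0.1 0.6 0 0 0 0 1" --pt "0.1 1.2 0 0 0 0 1" --pt "0.1 1.7 0 0 0 0 1" --pt "0.1 2.1 0 0 0 0 1" --pt "0.1 2.5 0 0 0 0 1" --pt "0.1 2.5 0 0 0 0 1"

```text
t: 13.5
position: [0.5249, 0.0063, 0.0391]
ee_rot: [-0.045, 0.703, 0.045, 0.709]
contact_force: [0.2, 0.1, 0.4]
grip_width: -0.0001
```

```bash
python3 look.py 14 scene,wrist
```

```text
13.5 stand [  0.2 -12.8  39.1] F stand [0.1, -0.2, 0.4]
tilt 89.5
1cm stand x,y,z in tool:
 [[ 0.     1.     0.001]
 [-0.009  0.001 -1.   ]
 [-1.     0.     0.009]]
```

View pics/scene14.png

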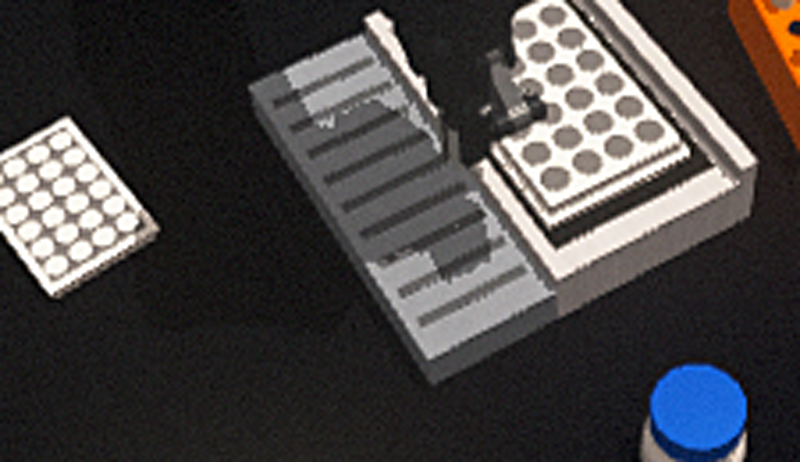

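View pics/wrist14.png

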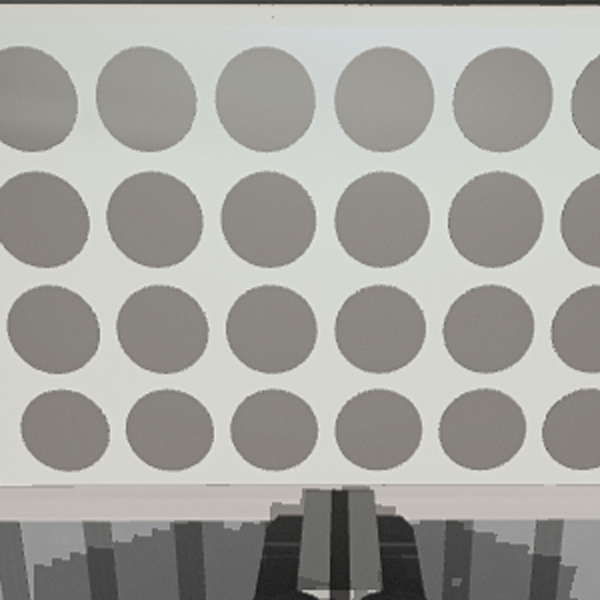

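The finger is touching and the plate has moved a few mm. I'll push on slowly.

Call:
arm_command --pt "0 0.2 0 0 0 0 1" --pt "0 0.4 0 0 0 0 1" --pt "0 0.6 0 0 0 0 1" --pt "0 0.8 0 0 0 0 1" --pt "0 0.8 0 0 0 0 1"

```text
t: 14.1
position: [0.5239, 0.0139, 0.0391]
ee_rot: [-0.045, 0.703, 0.045, 0.709]
contact_force: [0.5, 1.0, 0.2]
grip_width: 0.0001
```

```bash
sed -i 's/"wrist":(150,50,300,300)/"wrist":(0,0,640,480)/' look.py; python3 look.py 15 wrist
```

```text
14.1 stand [  7.9 -12.8  39.1] F stand [1.0, -0.6, 0.2]
tilt 89.5
1cm stand x,y,z in tool:
 [[-0.     1.     0.001]
 [-0.008  0.001 -1.   ]
 [-1.    -0.     0.008]]
```

View pics/wrist15.png

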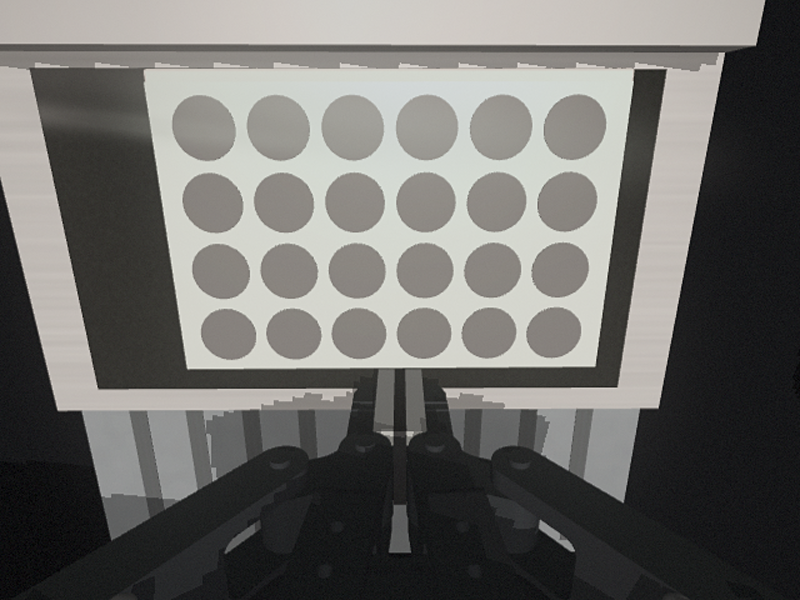

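The plate looks square in the wrist view, with its fence-side edge at row 70 parallel to the fence edge at row 48. I'll take it in with small steps.

Call:
arm_command --pt "0 0.1 0 0 0 0 1" --pt "0 0.2 0 0 0 0 1" --pt "0 0.3 0 0 0 0 1" --pt "0 0.3 0 0 0 0 1"

```text
t: 14.55
position: [0.5235, 0.0169, 0.0391]
ee_rot: [-0.045, 0.703, 0.045, 0.709]
contact_force: [-0.6, -0.1, -0.9]
grip_width: -0.0003
```

```bash
python3 look.py 16 wrist
```

```text
14.55 stand [ 11.  -12.8  39.1] F stand [-0.0, 0.6, -0.9]
tilt 89.5
1cm stand x,y,z in tool:
 [[-0.     1.     0.001]
 [-0.008  0.001 -1.   ]
 [-1.    -0.     0.008]]
```

View pics/wrist16.png

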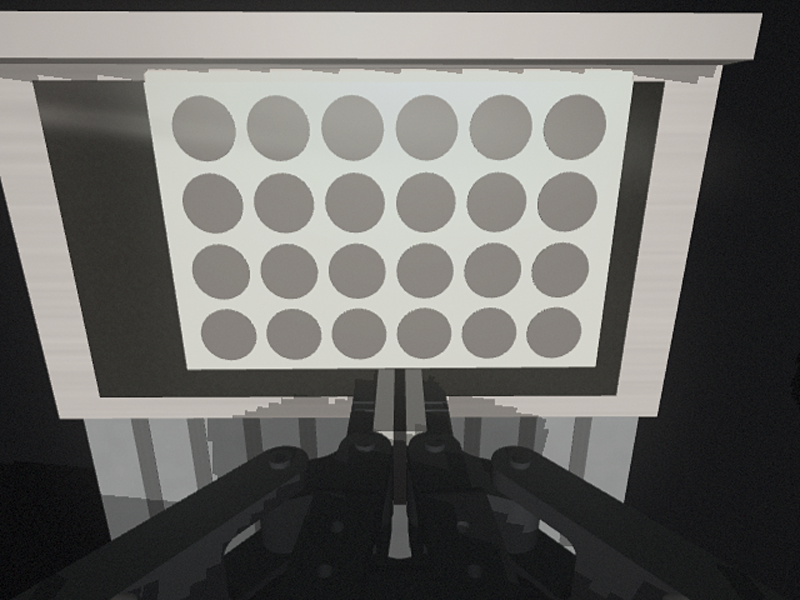

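```bash
cat > gap.py <<'E'
import sys
from h import *
from station import optics
f=optics.grab_frame("wrist")
g=cv2.cvtColor(f["color"],cv2.COLOR_RGB2GRAY).astype(float)
for c in (130,180,250,300,350,400,450,490):
    d=np.diff(cv2.GaussianBlur(g,(1,3),0)[20:75,c]); 
    print(c,g[38:70,c].astype(int).tolist())
E
python3 gap.py
```

```text
130 [190, 189, 190, 190, 191, 190, 191, 195, 136, 98, 99, 100, 98, 133, 138, 137, 133, 179, 197, 201, 203, 203, 203, 202, 203, 202, 202, 203, 203, 203, 203, 202]
180 [197, 196, 197, 196, 197, 196, 198, 202, 143, 101, 103, 102, 101, 129, 141, 141, 129, 192, 202, 206, 206, 206, 207, 206, 205, 206, 206, 206, 208, 207, 208, 207]
250 [203, 205, 204, 204, 204, 204, 205, 209, 168, 106, 96, 98, 96, 129, 142, 143, 136, 144, 201, 210, 209, 210, 209, 209, 209, 208, 208, 209, 211, 210, 210, 211]
300 [205, 204, 205, 205, 205, 205, 205, 209, 169, 104, 92, 94, 93, 115, 139, 141, 128, 143, 203, 212, 211, 210, 210, 211, 210, 210, 210, 212, 212, 212, 213, 212]
350 [202, 203, 202, 203, 203, 202, 203, 205, 188, 110, 85, 90, 89, 111, 136, 140, 131, 145, 145, 209, 212, 211, 211, 211, 211, 212, 211, 212, 214, 214, 213, 213]
400 [200, 201, 201, 200, 201, 200, 201, 203, 185, 107, 82, 86, 86, 107, 135, 139, 124, 142, 141, 209, 213, 211, 212, 212, 212, 213, 211, 214, 214, 213, 213, 214]
450 [198, 197, 198, 197, 197, 197, 198, 201, 183, 103, 78, 81, 81, 91, 133, 134, 125, 139, 143, 210, 214, 212, 211, 212, 212, 211, 213, 213, 214, 214, 213, 213]
490 [195, 195, 195, 196, 195, 195, 195, 196, 203, 114, 72, 77, 77, 87, 129, 133, 127, 133, 206, 212, 211, 211, 211, 211, 212, 211, 212, 213, 213, 212, 213, 213]
```

```bash
python3 - <<'E'
from h import *
from station import optics
f=optics.grab_frame("wrist")
for c in (180,300,450):
    print([w2stand(ray(f,(c,r),z))[0].round(1) for r,z in ((46.8,.048),(51,.042),(51,.036),(55.8,.0504),(55.8,.036))])
E
```

```text
[np.float64(108.6), np.float64(108.1), np.float64(108.8), np.float64(105.9), np.float64(107.4)]
[np.float64(108.7), np.float64(108.2), np.float64(108.9), np.float64(105.9), np.float64(107.4)]
[np.float64(108.8), np.float64(108.3), np.float64(109.0), np.float64(106.0), np.float64(107.5)]
```

Call:
arm_command --pt "0 0.1 0 0 0 0 1" --pt "0 0.1 0 0 0 0 1"

```text
t: 14.9
position: [0.5233, 0.0179, 0.0391]
ee_rot: [-0.045, 0.703, 0.045, 0.709]
contact_force: [-0.6, -0.6, 0.6]
grip_width: -0.0
```

```bash
python3 look.py 17 wrist; python3 gap.py | sed -n '2p;4p;7p'
```

```text
14.9 stand [ 12.  -12.8  39.1] F stand [-0.5, 0.6, 0.6]
tilt 89.5
1cm stand x,y,z in tool:
 [[ 0.     1.     0.001]
 [-0.008  0.001 -1.   ]
 [-1.     0.     0.008]]
180 [197, 198, 196, 197, 196, 197, 197, 197, 198, 197, 199, 204, 129, 105, 106, 107, 122, 142, 148, 203, 207, 207, 207, 207, 205, 206, 206, 205, 208, 208, 207, 207]
300 [206, 206, 207, 205, 206, 205, 206, 207, 206, 206, 206, 212, 146, 98, 97, 96, 101, 148, 151, 154, 155, 152, 207, 211, 211, 211, 211, 212, 212, 213, 213, 212]
450 [198, 197, 198, 198, 198, 197, 198, 197, 197, 198, 198, 202, 159, 95, 78, 82, 110, 143, 150, 151, 151, 147, 209, 214, 212, 211, 211, 213, 214, 214, 213, 214]
```

```bash
python3 - <<'E'
import cv2
a=cv2.imread("pics/wrist16.png");b=cv2.imread("pics/wrist17.png")
z=lambda i:cv2.vconcat([cv2.resize(i[40:90,120:520],(800,100)),cv2.resize(i[355:400,320:520],(800,180))])
cv2.imwrite("pics/cmp.png",cv2.vconcat([z(a),z(b)]))
E
```

```text
(no output)
```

View pics/cmp.png

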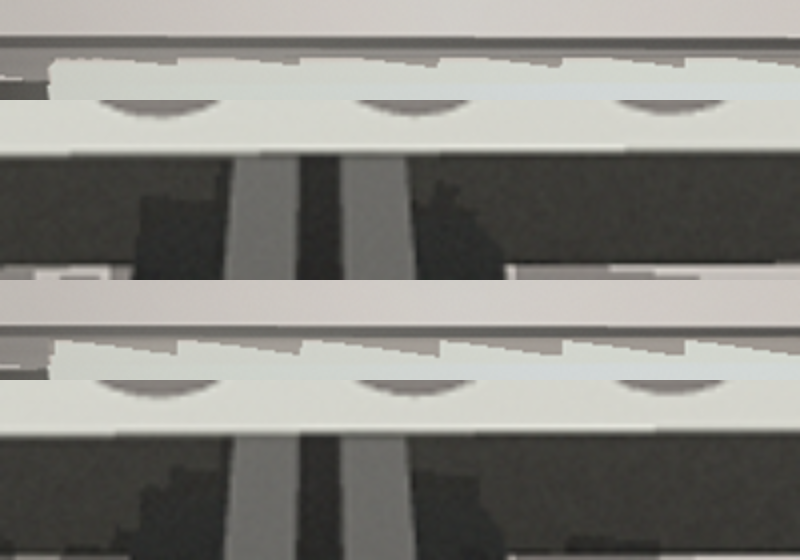

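The bright edge on the plate is only the fence's shadow. The block is still moving with the finger, so the plate isn't home yet. I'll continue in 1 mm steps and watch the force.

Call:
arm_command --pt "0 0.1 0 0 0 0 1" --pt "0 0.1 0 0 0 0 1"

```text
t: 15.2
position: [0.523, 0.0185, 0.039]
ee_rot: [-0.045, 0.703, 0.045, 0.709]
contact_force: [0.1, -1.5, 0.1]
grip_width: -0.0004
```

```bash
python3 look.py 18 wrist; python3 gap.py | sed -n '2p;4p;7p'
```

```text
15.2 stand [ 12.6 -12.5  39. ] F stand [-1.5, 0.1, 0.1]
tilt 89.5
1cm stand x,y,z in tool:
 [[-0.     1.     0.001]
 [-0.008  0.001 -1.   ]
 [-1.    -0.     0.008]]
180 [197, 197, 198, 197, 198, 198, 198, 197, 196, 198, 197, 198, 198, 202, 145, 109, 105, 137, 152, 155, 154, 204, 207, 205, 206, 206, 205, 205, 209, 208, 208, 208]
300 [205, 206, 206, 205, 206, 206, 205, 207, 206, 206, 206, 206, 207, 210, 169, 107, 93, 120, 148, 154, 157, 156, 158, 153, 208, 211, 210, 210, 213, 213, 213, 212]
450 [197, 197, 197, 198, 199, 198, 198, 198, 197, 198, 197, 197, 198, 200, 185, 103, 77, 104, 141, 147, 152, 151, 150, 147, 210, 213, 212, 212, 213, 213, 213, 213]
```

View pics/wrist18.png

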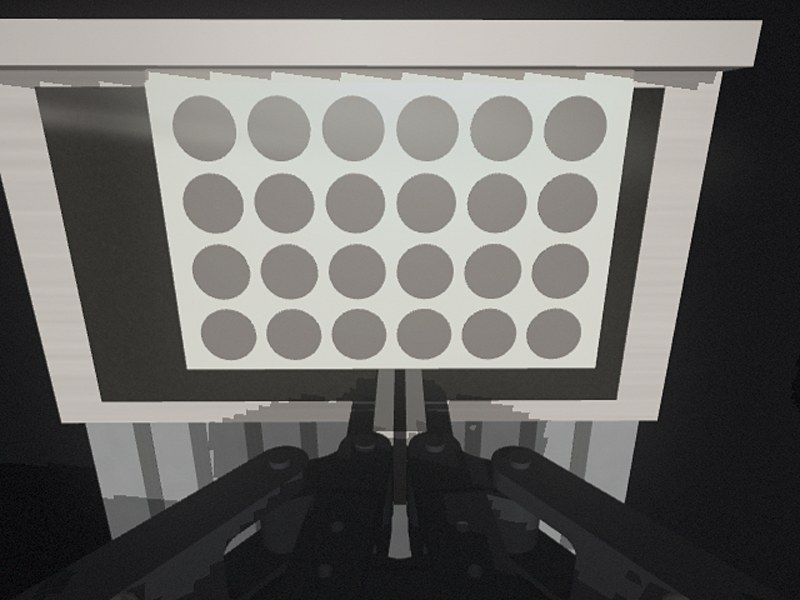

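Call:
arm_command --pt "0 0.12 0 0 0 0 1" --pt "0 0.12 0 0 0 0 1" --pt "0 0.12 0 0 0 0 1"

```text
t: 15.6
position: [0.523, 0.0188, 0.0392]
ee_rot: [-0.045, 0.703, 0.045, 0.709]
contact_force: [-1.1, -5.6, 1.7]
grip_width: 0.0002
```

```bash
python3 look.py 19 wrist; python3 gap.py | sed -n '2p;4p;7p'; python3 - <<'E'
from station import ctrl
print([ctrl.state()["contact_force"].round(1).tolist() for _ in range(3)])
E
```

```text
15.6 stand [ 12.9 -12.5  39.2] F stand [-5.4, 1.8, 1.7]
tilt 89.5
1cm stand x,y,z in tool:
 [[-0.001  1.    -0.   ]
 [-0.008 -0.    -1.   ]
 [-1.    -0.001  0.008]]
180 [197, 196, 196, 196, 197, 197, 196, 197, 196, 197, 197, 195, 197, 196, 198, 184, 119, 104, 120, 148, 154, 155, 203, 206, 205, 205, 206, 205, 205, 205, 207, 208]
300 [205, 205, 205, 205, 206, 205, 206, 207, 205, 205, 205, 205, 205, 205, 207, 212, 126, 92, 105, 150, 152, 157, 156, 155, 153, 207, 212, 211, 210, 211, 212, 213]
450 [197, 197, 197, 198, 197, 197, 198, 198, 197, 197, 197, 199, 197, 197, 198, 205, 119, 77, 91, 142, 146, 151, 150, 152, 147, 210, 213, 211, 212, 213, 213, 213]
[[-0.6, -5.3, 1.2], [-0.6, -5.3, 1.2], [-0.6, -5.3, 1.2]]
```

The force has risen to 5.4 N with only 0.3 mm of travel, so the plate is home against the fence. I'll back off along the push direction, then go up and out of view to check.

Call:
arm_command --pt "0 -0.5 0 0 0 0 1" --pt "0 -1.5 0 0 0 0 1" --pt "0 -4 0 0 0 0 1" --pt "0 -7 0 0 0 0 1" --pt "-4 -9 0 0 0 0 1" --pt "-8 -11 0 0 0 0 1" --pt "-12 -14 0 0 0 0 1" --pt "-16 -18 0 0 0 0 1" --pt "-20 -21 0 0 0 0 1" --pt "-20 -24 0 0 0 0 1" --pt "-20 -28 0 0 0 0 1" --pt "-20 -30 0 0 0 0 1" --pt "-20 -30 0 0 0 0 1"

```text
t: 17.0
position: [0.5582, -0.2829, 0.2398]
ee_rot: [-0.044, 0.703, 0.042, 0.709]
contact_force: [-0.3, -0.1, -0.2]
grip_width: 0.0001
```

```bash
sed -i 's/"scene":(175,200,225,130)/"scene":(260,165,200,150)/' look.py; python3 look.py 20 scene,top
```

```text
17.0 stand [-290.8   -9.3  239.8] F stand [-0.1, 0.3, -0.2]
tilt 89.5
1cm stand x,y,z in tool:
 [[-0.003  1.    -0.005]
 [-0.008 -0.005 -1.   ]
 [-1.    -0.003  0.008]]
```

View pics/scene20.png

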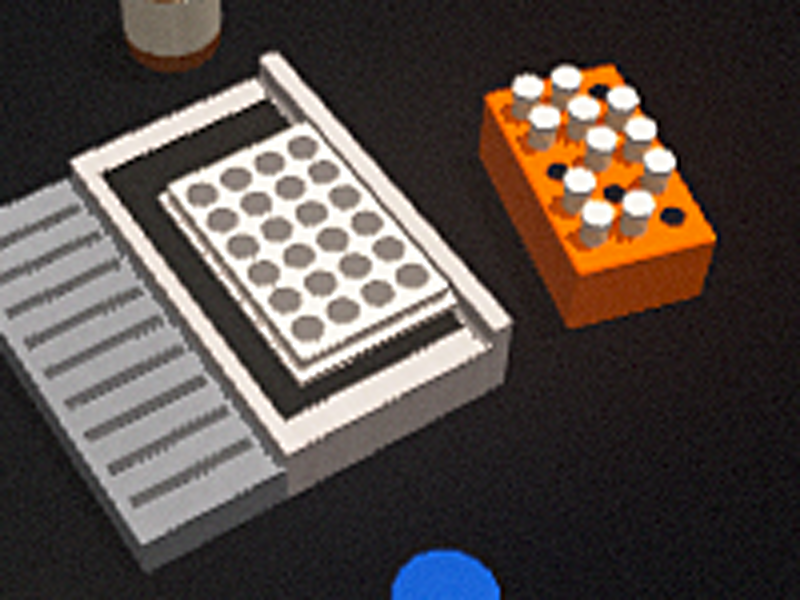

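View pics/top20.png

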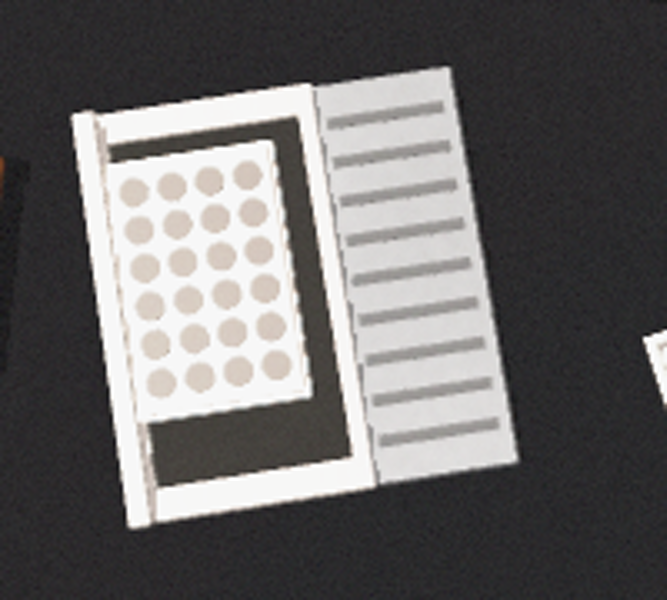

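The plate is right side up against the fence. I'll check squareness by sub-pixel edge fits.

```bash
cat > sq.py <<'E'
from h import *
from station import optics
f=optics.grab_frame("top"); g=cv2.cvtColor(f["color"],cv2.COLOR_RGB2GRAY).astype(float)
A=[];B=[]
for r in range(228,294):
    c0=int(322+ (r-223)*0.138)+6   # inside dark strip guess
    row=g[r]; 
    th=130
    l=c0
    while row[l]<th: l-=1
    q=c0
    while row[q]<th: q+=1
    A.append((l+(row[l]-th)/(row[l]-row[l+1]),r)); B.append((q-(row[q]-th)/(row[q]-row[q-1]),r))
def ang(P,z):
    P=np.array([w2stand(ray(f,p,z)) for p in P]); k=np.polyfit(P[:,1],P[:,0],1); res=P[:,0]-np.polyval(k,P[:,1])
    ok=abs(res)<2*res.std()+.1; k=np.polyfit(P[ok,1],P[ok,0],1)
    return np.degrees(np.arctan(k[0])).round(2),np.polyval(k,-12).round(1),res.std().round(2)
print("plate near edge",ang(A,.042)); print("dark strip/white border",ang(B,.036))
E
python3 sq.py
```

```text
plate near edge (np.float64(0.05), np.float64(22.1), np.float64(0.38))
dark strip/white border (np.float64(-0.03), np.float64(8.4), np.float64(0.21))
```

```bash
python3 - <<'E'
from h import *
from station import optics,ctrl
t=optics.grab_frame("top")["color"][:,:,::-1].astype(int);a=cv2.imread("pics/top0.png").astype(int)
s=optics.grab_frame("scene")["color"][:,:,::-1].astype(int);b=cv2.imread("pics/scene0.png").astype(int)
for n,(x,y,w,h) in dict(rack=(180,215,65,85),jar=(298,128,38,42),bottle=(275,360,45,52)).items(): print("top",n,abs(t-a)[y:y+h,x:x+w].mean().round(2))
for n,(x,y,w,h) in dict(rack=(375,175,70,75),jar=(350,298,40,48),bottle=(283,125,38,62)).items(): print("scene",n,abs(s-b)[y:y+h,x:x+w].mean().round(2))
print(ctrl.state()["contact_force"])
E
```

```text
top rack 2.0
top jar 2.54
top bottle 2.53
scene rack 4.03
scene jar 4.06
scene bottle 4.36
[-0.51907401  0.63602991  0.43637828]
```

The bystanders show only image noise, so they haven't moved. I'm handing in.

```bash
python3 -c "
from station import workorder; print(workorder.hand_in())"
```

```text
the job is handed in; nothing more can be done
None
```

I handed the job in at about 17 s. The plate is right side up on the upper level, square and against the fence, as far as my checks can tell. No verdict was reported.

**What I did:** With the fingers shut throughout, I pushed the plate's free rim until its other rim lay flush on the step. I then went under the overhang, tipped the plate over the step, and pushed it along to the fence with the tool upright. Afterwards I backed off and moved clear.

**Last checks:**
- **Squareness:** the plate's near edge is parallel to the stand within about 0.1°.
- **Home against the fence:** at the last push the force rose to about 5.4 N with only 0.3 mm of travel, so I took it as seated. That was the highest force I saw; readings came only at the end of each move.
- **Bystanders:** the rack, bottle and jar show only image noise compared with the first pictures.
- **Robot:** clear of everything, with no contact force beyond sensor noise.

**What disagreed:**
- The camera put the plate's near edge at 22.1 mm from the step, where 23 mm is ideal. That is within the roughly 2 mm calibration error; the camera readings also placed the fence anywhere from 105.5 to 108.8 mm.
- The fence's shadow made the gap impossible to measure directly, so "home" rests on the force reading.

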